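# Fold and tuck the flap of the tap-washer case

### The arm

A 7-joint arm with a two-finger parallel gripper is mounted at the origin on the work surface. World frame = base frame: x ahead of the robot, y to its left, z up, the work surface at z = 0. Lengths are in m, angles in rad, forces in N, time in s.
With the tool pointing down it reaches from about 0.4 to 0.875 m from the base axis. Payload 6.5 kg.
Tool frame: the origin (TCP) lies on the front face of the gripper's body, between the roots of the fingers; the fingertips stand 64 mm ahead of it and the grasp point (between the pads) lies 45 mm ahead of it (arm.tip_reach is the distance from the TCP to the fingertips, in m); z points along the fingers, y is the direction in which the jaws open and shut (so a half turn about z gives the same grasp; the last joint's range is limited). The gripper opens to 88 mm and grips with 3 to 60 N. Pads are 18 mm wide; open, the fingers measure 123 mm over their backs; the gripper's body (75 mm by 187 mm) begins 45 mm behind the grasp point.
Start: joints at [1.123, 0.536, -0.004, 1.538, 0.003, 1.067, -0.071], TCP at [0.242, -0.603, 0.303] pointing down, gripper open.
Joint ranges: [-2.7, 2.7], [-0.37, 2.16], [-1.27, 1.26], [0.24, 2.4], [-1.31, 4.45], [0.19, 1.91], [-2.76, 2.76]. Speed limits (rad/s): [2.39, 2.39, 3.14, 3.14, 3.14, 3.14, 3.14].

### API

Orientations are given as a rotation vector (axis times angle).
In Python, from station import arm, camera, job, spot_in gives the robot as it stands.
- The arm moves only by the tool arm_command, never from a script. Its argument "rows" is a list of rows, each an object of numbers: "x", "y", "z": the shift along the world's x, y, z in units of 25 mm (1.0 is 25 mm); "wx", "wy", "wz": the turn, a rotation vector about the world's x, y, z in rad; "hand": the opening, from 0 (shut) to 1 (fully open). In form: [{"x": .., "y": .., "z": .., "wx": .., "wy": .., "wz": .., "hand": ..}, ...]. A call has 1 to 10 rows; each row shifts and turns the commanded pose from where the row before left it; what a row does not reach is not made up. A row lasts 1/10 s, in which the tool goes at most 50 mm and 8.59 degrees, less where a joint would pass 70% of its speed; a pose out of reach is approached as far as the arm can. A call is refused whole if a number of a shift passes 1 or a number of a turn 0.15, either way. A call with a gripper value outside its range is refused whole. The fingers move at their own pace and stop on an object; "grip_force" is the grip in N (left out, the last holds). Time passes only in rows, so rows that do not move let the fingers close. It gives the time, the measured TCP pose, the force and the opening at its end, in the units of the state.
- arm.sense(): the state, without advancing time (a new reading comes with each control period).
- camera(name): name is "side" or "top"; returns a dict with "frame" (420x560x3 uint8, blue, green, red), "fx", "fy", "cx", "cy" (pixels), "extrinsics" (4x4, takes a point from world to camera coordinates). Camera axes: x right, y up, looking along -z (the intrinsics and any distortion apply to the point x, -y, -z); pixel columns grow to the right and rows downward; lengths in m; the calibration is good to about 2 mm. A picture is of the moment at which its call begins. There is no depth.
- job.sign_off(): hands the job in, once; it reports no verdict.
Trained networks look in a picture, given as the dict that the camera call returned (one of the last four; its "shot" number tells which), for a name from the list of things; names that differ only in an ending like _2 or _b are one class to them, and where a whole thing is asked for, a point or a joint stands for the part that bears it (a point fixed in the world has none). Each returns a list of dicts, best first, with "confidence" (0 to 1); they miss things now and then, are a little off and sometimes report something else, mostly with a low value. They report only what shows in the picture. A call takes as long as a camera call. They do not tell look-alikes from the thing itself.
- spot_in(picture, target): "point" ([x, y, z] in m, in world coordinates, good to about 4 mm: the middle of the surface that is visible of it).
The state is a dict: "time_s": time; "q": joint angles; "joint_vel": joint speeds; "joint_efforts": joint torques, N m; "ee_pos": TCP position; "tcp_rot": TCP orientation; "force": force on the tool from outside, world axes, zero at the start; "moment": the same for the moment, N m; "opening": opening from 0.0 (shut) to 1.0 (fully open).
Only numpy, scipy, OpenCV 4.12 (cv2) and the standard library are available. Lean on these libraries where they do the work, as an engineer would, in place of code of your own. Each camera call takes 0.05 s, during which the arm holds its last target.

### The job

The white flap of the blue tap-washer case is standing open. With the fingertips, fold it over onto the case, and while pressing it down against its spring push it by its orange ridge, away from its hinge, until its free edge is fully home beneath the steel lip, so that it stays shut once you take your hand away. Do not pick anything up, and leave the case and everything else on the counter where they are.

Things in the scene. Friction and masses are not known exactly. Their poses are not given: they have to be found in the camera images.
- case: Blue open-topped plastic case, 150 x 130 x 42 mm high, about 2.6 kg, loose on the counter; slips if pushed sideways with over about 12 N. Origin: centre of its underside, z up, x from the flap's hinge towards the steel lip. In these axes (mm) the hinge line runs along y at x = -65, z = 46.5 (slide at 0).
- flap (a joint): White flap's hinge angle, rad: 0 = flat on the case (stop), pi/2 = upright, 2.0 = stop, leaning away from the lip; starts 1.5 to 1.9. Plate 4 mm thick, 100 wide, free edge 118 mm from the hinge line; flat, its top is 48.5 mm above the counter. A light spring lifts it if let go (about 0.1 N m holds it flat). Tucked it rests up against the lip at about 0.04; lying on top of the lip it reads over 0.08.
- slide (a joint): How far hinge and flap have slid towards the lip (case +x), m: 0 = back (start), 0.016 = stop, fully home. At 0 the flat flap's edge is 4 mm short of the lip, at 0.016 it is 12 mm beneath. It must be back while the flap is folded down, or the edge lands on top of the lip. Friction 3 N; stays where it is left.
- flap_hinge (a point): Point on the hinge line, mid-width; moves with the slide. Does not turn with the flap (axes as the case).
- flap_ridge (a point): Foot, mid-width, of the rear face of the orange ridge on the flap's outer (when folded: upper) face, 80 mm from the hinge line. That face is 9 mm high, 50 wide, square to the flap and looks to the hinge: push it towards the lip. From its top the ridge slopes down to the free edge. Between hinge and ridge the flap is plain.
- flap_edge (a point): Middle of the flap's free edge, mid-thickness.
- lip_edge (a point): Middle of the lower inner edge of the steel lip (case x = 57, z = 53 mm). The lip is a fixed ledge, 110 mm wide along the case's y, reaching from there to x = 77, top at z = 56, borne by an upright at x = 73 to 77. Its underside is 4.5 mm above the flat flap's top.
- toolbox: Red plastic toolbox, 366 x 186 x 186 mm with its black handle, bystander. Origin: centre of underside.
- pliers: Steel pliers lying flat, 165 x 50 x 13 mm, bystander beside the case.
- saucer: White ceramic saucer, 120 mm across, 18 mm high, bystander beside the case. Origin: centre of underside.
- jar: Glass jar with a steel cap, 68 mm across, 85 mm high, bystander beyond the case.
- bottle: Yellow can with a white cap, 60 mm across, 120 mm high, bystander beyond the case.
- torch: Black torch standing on its head, 48 mm across, 118 mm high, bystander beyond the case.
- screwdriver: Screwdriver lying on the counter to the right, bystander.
- vise: Dark steel bench vise fixed to the counter at the right, 165 x 100 x 115 mm. Origin: centre of underside.
Things that resemble listed ones, but are neither listed nor needed, are in the scene too. What is meant by the case is not red or turquoise, and is the larger of those in its own colour.

How it is judged:
At the end, for the whole second after the job is handed in: The flap stays folded (below 0.07 rad) with its free edge at least 7 mm under the lip (slide beyond 11 of its 16 mm), by itself, the case standing flat within 15 mm of where it was (value of joint slide above 0.011 m and value of joint flap below 0.07 rad and x of flap_edge in the frame of lip_edge above 0.007 m and z of flap_edge in the frame of lip_edge below 0 m and distance of case from where it was at the start of the episode below 0.015 m and linear speed of case below 0.01 m/s and angle between case's own z axis and vertical below 0.03 rad); the robot touches nothing.
It fails at once if the case is lifted or tipped (height (world z) of case above 0.01 m or angle between case's own z axis and vertical above 0.12 rad).
It fails at once if the case is shoved more than 25 mm (distance of case from where it was at the start of the episode above 0.025 m).
It fails at once if a bystander is moved more than 25 mm or lifted (distance of any of toolbox, pliers, saucer, jar, bottle, torch, screwdriver from where it was at the start of the episode above 0.025 m or height (world z) of any of toolbox, pliers, saucer, jar, bottle, torch, screwdriver above 0.03 m).
It also fails if it takes over 48 s, if anything falls off the work surface, if the arm or the gripper's body presses on something with over 40 N, if the wrist force passes 120 N, or if a joint passes its speed limit or range.

## Working session

There is one attempt and no reset: what is moved stays moved. The work goes in short steps, Python scripts to look and compute and a tool call to move; the robot and the scene stay as the last step left them, time stands still between calls to the robot, and variables do not carry over. Pictures are saved under pics/ and viewed, and the job is handed in when it is done.

Besides the shell and the picture viewer there is one more tool, called after "Call:" as name(argument=value, ...), one argument or row to a line, values as JSON. arm_command: Moves the arm, as the interface text tells. Its arguments: {"type":"object","properties":{"rows":{"type":"array","items":{"type":"object","properties":{"x":{"type":"number"},"y":{"type":"number"},"z":{"type":"number"},"wx":{"type":"number"},"wy":{"type":"number"},"wz":{"type":"number"},"hand":{"type":"number"}}}},"grip_force":{"type":"number"}},"required":["rows"]}

```bash
mkdir -p pics; ls
cat > h.py <<'E'
import numpy as np, cv2
from station import arm, camera, job, spot_in
def proj(c,P):
    P=np.atleast_2d(P).astype(float); E=np.array(c["extrinsics"]); q=(E[:3,:3]@P.T).T+E[:3,3]
    return np.stack([c["cx"]+c["fx"]*q[:,0]/-q[:,2], c["cy"]+c["fy"]*(-q[:,1])/-q[:,2]],1)
def ray(c,uv):
    E=np.array(c["extrinsics"]); R=E[:3,:3]; t=E[:3,3]
    d=np.array([(uv[0]-c["cx"])/c["fx"],-(uv[1]-c["cy"])/c["fy"],-1.]); 
    return -R.T@t, R.T@d
def onz(c,uv,z):
    o,d=ray(c,uv); return o+d*(z-o[2])/d[2]
E
python3 - <<'E'
from h import *
s=arm.sense(); print({k:np.round(v,3) for k,v in s.items()})
for n in("side","top"):
    c=camera(n); cv2.imwrite(f"pics/{n}0.png",c["frame"]); print(n,[k for k in c],c["fx"],c["cx"],c["cy"],np.round(c["extrinsics"],3).tolist())
    for t in("case","flap","flap_ridge","flap_edge","lip_edge","flap_hinge","jar","bottle","torch","pliers","saucer"):
        r=spot_in(c,t); print(t,[(np.round(x["point"],3).tolist(),round(x["confidence"],2),np.round(proj(c,x["point"])[0]).tolist()) for x in r[:4]])
E
```

```text
pics
{'time_s': np.float64(0.0), 'q': array([ 1.123,  0.537, -0.004,  1.539,  0.003,  1.067, -0.071]), 'joint_vel': array([ 0.001, -0.   , -0.002, -0.001, -0.001,  0.001,  0.   ]), 'joint_efforts': array([ 1.0000e-03, -5.7099e+01,  9.9100e-01, -2.5160e+01, -5.6000e-02,
        1.8000e-02,  0.0000e+00]), 'ee_pos': array([ 0.242, -0.603,  0.302]), 'tcp_rot': array([-3.083e+00, -5.960e-01,  1.000e-03]), 'force': array([-1.173, -0.187, -0.489]), 'moment': array([ 0.05 ,  0.001, -0.003]), 'opening': np.float64(0.997)}
side ['frame', 'fx', 'fy', 'cx', 'cy', 'extrinsics', 'shot'] 442.1931067170641 280.61848300149506 207.69564473920627 [[-0.984, -0.175, 0.021, 0.511], [0.126, -0.613, 0.78, -0.127], [-0.124, 0.77, 0.626, -1.251], [0.0, 0.0, 0.0, 1.0]]
case [([0.432, 0.37, 0.038], 0.93, [291.0, 327.0]), ([0.242, 0.286, 0.038], 0.74, [376.0, 311.0]), ([0.584, -0.051, 0.048], 0.68, [263.0, 203.0]), ([0.581, 0.239, 0.057], 0.6, [240.0, 270.0])]
flap [([0.243, 0.274, 0.038], 0.98, [376.0, 307.0]), ([0.565, 0.247, 0.112], 0.81, [245.0, 258.0]), ([0.587, -0.082, 0.052], 0.7, [264.0, 195.0]), ([0.425
[... 2138 characters left out ...]
1, -0.079, 0.052], 0.65, [305.0, 195.0]), ([0.604, 0.193, 0.018], 0.63, [233.0, 192.0]), ([0.426, 0.368, 0.036], 0.6, [186.0, 238.0])]
flap_hinge [([0.592, -0.091, 0.045], 0.82, [308.0, 195.0]), ([0.423, 0.374, 0.036], 0.81, [184.0, 238.0]), ([0.555, 0.244, 0.132], 0.72, [216.0, 201.0]), ([0.241, 0.27, 0.038], 0.7, [211.0, 287.0])]
jar [([0.732, -0.226, 0.084], 0.8, [345.0, 157.0])]
bottle [([0.602, 0.196, 0.018], 0.71, [233.0, 192.0]), ([0.781, -0.021, 0.121], 0.64, [290.0, 141.0])]
torch []
pliers [([0.711, 0.323, 0.011], 0.68, [200.0, 164.0]), ([0.602, 0.19, 0.017], 0.43, [234.0, 192.0])]
saucer [([0.443, 0.129, 0.011], 0.73, [250.0, 234.0]), ([0.716, 0.323, 0.012], 0.37, [200.0, 163.0])]
```

View pics/side0.png

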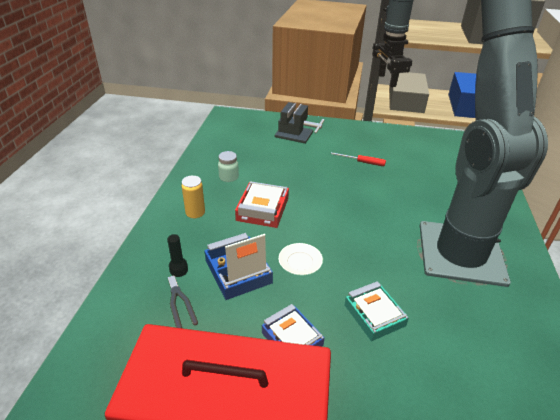

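View pics/top0.png

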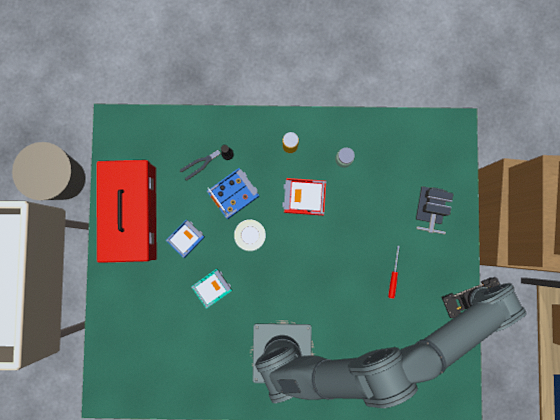

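Run:
```python
import cv2,numpy as np
a=cv2.imread("pics/side0.png")[190:340,170:320]; b=cv2.imread("pics/top0.png")[150:240,160:280]
a=cv2.resize(a,(600,600),interpolation=cv2.INTER_CUBIC); cv2.imwrite("pics/crop_s.png",a)
cv2.imwrite("pics/crop_t.png",cv2.resize(b,(800,600),interpolation=cv2.INTER_CUBIC))
```

```text
(no output)
```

View pics/crop_s.png

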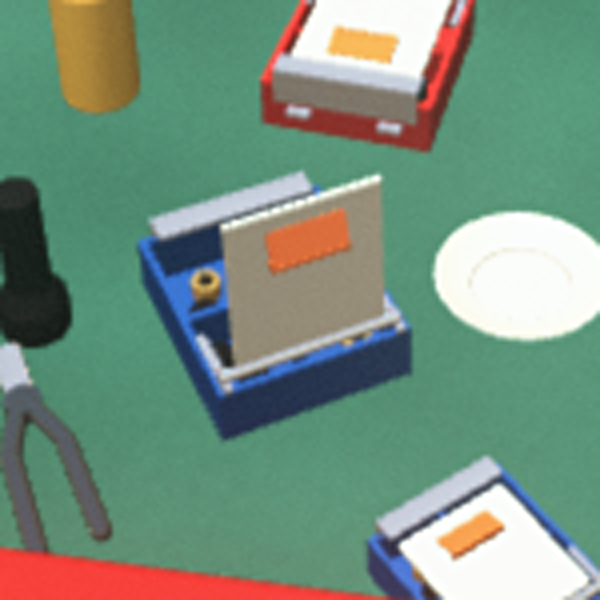

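View pics/crop_t.png

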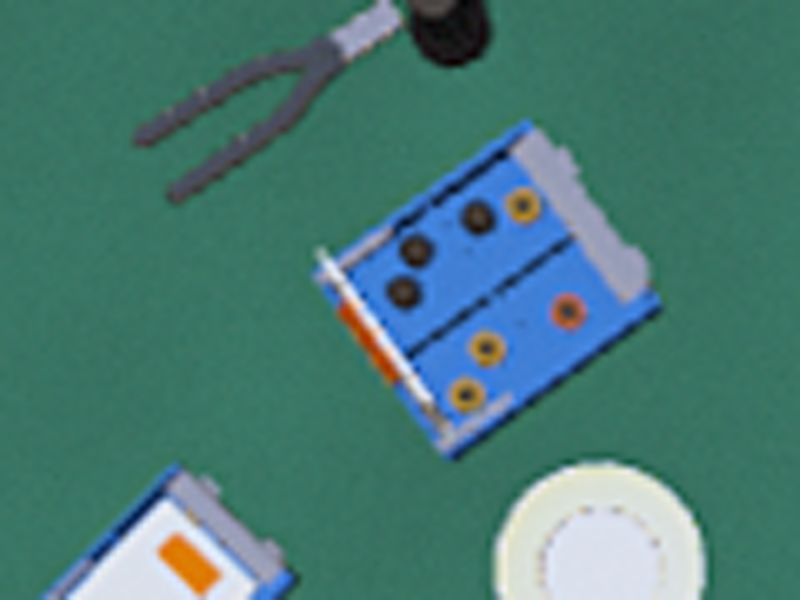

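Look-alikes in side0: red case (263,203), turquoise case (376,310), small blue case (292,328) and large blue case with its flap standing open (240,268). I choose the last. In the crops its flap is upright, with the orange ridge on the outer face and the lip at upper right in the top view. Next I'll fit its pose.

```bash
cat > fit.py <<'E'
from h import *
from scipy.optimize import least_squares
S=camera("side");T=camera("top")
ts=lambda u,v:(160+u/6.6667,150+v/6.6667); ss=lambda u,v:(170+u/4,190+v/4)
obs=[(T,(75,65,42),ts(530,122)),(T,(-75,65,42),ts(318,275)),(T,(-75,-65,42),ts(452,458)),(T,(75,-65,42),ts(660,300)),
(T,(57,-55,56),ts(626,300)),(T,(57,55,56),ts(512,147)),
(S,(-75,65,0),ss(225,438)),(S,(-75,-65,0),ss(410,376)),(S,(-75,-65,42),ss(412,346)),(S,(75,65,42),ss(140,240)),(S,(57,55,56),ss(158,238)),(S,(77,-55,56),ss(303,172))]
def W(p,P):
    c,s=np.cos(p[2]),np.sin(p[2]); P=np.array(P)/1000
    return np.array([p[0]+c*P[0]-s*P[1],p[1]+s*P[0]+c*P[1],P[2]])
f=lambda p:np.concatenate([proj(c,W(p,P))[0]-np.array(uv) for c,P,uv in obs])
r=least_squares(f,[0.595,0.2,-0.95],loss="soft_l1"); print(r.x,np.round(f(r.x).reshape(-1,2),1).tolist())
p=r.x
for nm,P in dict(hinge=(-65,0,46.5),lip=(57,0,53),ridge_flat=(15,0,48.5),edge_flat=(53,0,46.5)).items(): print(nm,W(p,P).round(4))
# flap angle from ridge face/edge
def fl(p,th,d,y,n): # n outward offset (outer face)
    return W(p,(-65+d*np.cos(th)-n*np.sin(th),y,46.5+d*np.sin(th)+n*np.cos(th)))
for th in(1.5,1.6,1.7,1.8,1.9):
    print(th,[proj(S,fl(p,th,118,y,0))[0].round(1).tolist() for y in(50,-50)],[proj(T,fl(p,th,118,y,0))[0].round(1).tolist() for y in(50,-50)])
print("obs side",ss(222,225),ss(382,180),"top",ts(320,252),ts(440,428))
E
python3 fit.py
```

```text
[ 0.59790606  0.19289879 -0.9350595 ] [[-0.5, -1.1], [-1.0, -1.0], [-1.2, -0.6], [-0.0, -0.1], [-0.5, 0.2], [-0.4, -0.5], [-0.2, 0.5], [0.7, -0.9], [0.3, -4.5], [0.1, -0.3], [1.0, -0.4], [0.5, -0.4]]
hinge [0.5593 0.2452 0.0465]
lip [0.6318 0.147  0.053 ]
ridge_flat [0.6068 0.1808 0.0485]
edge_flat [0.6294 0.1503 0.0465]
1.5 [[225.3, 245.8], [264.9, 233.4]] [[208.7, 186.8], [225.0, 209.5]]
1.6 [[227.2, 248.9], [267.0, 236.4]] [[206.0, 188.7], [222.2, 211.5]]
1.7 [[229.1, 252.5], [269.1, 239.8]] [[203.3, 190.6], [219.6, 213.4]]
1.8 [[231.0, 256.5], [271.2, 243.5]] [[200.7, 192.6], [217.0, 215.4]]
1.9 [[232.9, 260.8], [273.3, 247.6]] [[198.3, 194.6], [214.5, 217.3]]
obs side (225.5, 246.25) (265.5, 235.0) top (207.9997600012, 187.799811000945) (225.99967000164997, 214.19967900160498)
```

Call:
arm_command(
  rows=[
    {"x": 1,"y": 1,"wz": 0.15,"hand": 0},
    {"x": 1,"y": 1,"wz": 0.15,"hand": 0},
    {"x": 1,"y": 1,"wz": 0.15,"hand": 0},
    {"x": 1,"y": 1,"wz": 0.15,"hand": 0},
    {"x": 1,"y": 1,"wz": 0.15,"hand": 0},
    {"x": 1,"y": 1,"wz": 0.15,"hand": 0},
    {"x": 1,"y": 1,"wz": 0.15,"hand": 0},
    {"x": 1,"y": 1,"wz": 0.15,"hand": 0},
    {"x": 1,"y": 1,"wz": 0.15,"hand": 0},
    {"x": 1,"y": 1,"wz": 0.15,"hand": 0},
  ],
  grip_force=20,
)

```text
validation failed for argument at $.ro...
```

Call:
arm_command(
  rows=[
    {"x": 0.5,"y": 1,"wz": 0.15,"hand": 0},
    {"x": 0.5,"y": 1,"wz": 0.15,"hand": 0},
    {"y": 1,"hand": 0},
    {"y": 1,"hand": 0},
    {"y": 1,"hand": 0},
    {"y": 1,"hand": 0},
    {"y": 1,"hand": 0},
    {"y": 1,"hand": 0},
    {"y": 1,"hand": 0},
    {"y": 1,"hand": 0},
  ],
)

```text
validation failed for argument at $.ro...
```

Call:
arm_command(
  rows=[
    {"y": 1,"hand": 0},
    {"y": 1,"hand": 0},
    {"y": 1,"hand": 0},
    {"y": 1,"hand": 0},
    {"y": 1,"hand": 0},
    {"y": 1,"hand": 0},
    {"hand": 0},
    {"hand": 0},
  ],
)

```text
validation failed for argument at $.ro...
```

Call:
arm_command(
  rows=[
    {"x": 1,"y": 1,"z": 0,"wx": 0,"wy": 0,"wz": 0.15,"hand": 0},
    {"x": 1,"y": 1,"z": 0,"wx": 0,"wy": 0,"wz": 0.15,"hand": 0},
    {"x": 1,"y": 1,"z": 0,"wx": 0,"wy": 0,"wz": 0.15,"hand": 0},
    {"x": 1,"y": 1,"z": 0,"wx": 0,"wy": 0,"wz": 0.15,"hand": 0},
    {"x": 1,"y": 1,"z": 0,"wx": 0,"wy": 0,"wz": 0.15,"hand": 0},
    {"x": 1,"y": 1,"z": 0,"wx": 0,"wy": 0,"wz": 0.15,"hand": 0},
    {"x": 1,"y": 1,"z": 0,"wx": 0,"wy": 0,"wz": 0.15,"hand": 0},
    {"x": 1,"y": 1,"z": 0,"wx": 0,"wy": 0,"wz": 0.15,"hand": 0},
    {"x": 1,"y": 1,"z": 0,"wx": 0,"wy": 0,"wz": 0.15,"hand": 0},
    {"x": 1,"y": 1,"z": 0,"wx": 0,"wy": 0,"wz": 0.15,"hand": 0},
  ],
  grip_force=20,
)

```text
time_s: 2.3
ee_pos: [0.493, -0.3522, 0.3029]
tcp_rot: [1.843, 2.544, -0.0]
force: [-0.1, -0.2, -0.2]
opening: 0.116
```

Call:
arm_command(
  rows=[
    {"x": 0.8,"y": 1,"z": 0,"wx": 0,"wy": 0,"wz": 0.15,"hand": 0},
    {"x": 0.8,"y": 1,"z": 0,"wx": 0,"wy": 0,"wz": 0.15,"hand": 0},
    {"x": 0,"y": 1,"z": 0,"wx": 0,"wy": 0,"wz": 0.025,"hand": 0},
    {"x": 0,"y": 1,"z": 0,"wx": 0,"wy": 0,"wz": 0,"hand": 0},
    {"x": 0,"y": 1,"z": 0,"wx": 0,"wy": 0,"wz": 0,"hand": 0},
    {"x": 0,"y": 1,"z": 0,"wx": 0,"wy": 0,"wz": 0,"hand": 0},
    {"x": 0,"y": 1,"z": 0,"wx": 0,"wy": 0,"wz": 0,"hand": 0},
    {"x": 0,"y": 1,"z": 0,"wx": 0,"wy": 0,"wz": 0,"hand": 0},
    {"x": 0,"y": 1,"z": 0,"wx": 0,"wy": 0,"wz": 0,"hand": 0},
    {"x": 0,"y": 1,"z": 0,"wx": 0,"wy": 0,"wz": 0,"hand": 0},
  ],
)

```text
time_s: 3.3
ee_pos: [0.5321, -0.1023, 0.3029]
tcp_rot: [1.416, 2.804, -0.0]
force: [-0.7, -0.1, 0.9]
opening: 0.005
```

Call:
arm_command(
  rows=[
    {"x": 0,"y": 1,"z": 0,"wx": 0,"wy": 0,"wz": 0,"hand": 0},
    {"x": 0,"y": 1,"z": 0,"wx": 0,"wy": 0,"wz": 0,"hand": 0},
    {"x": 0,"y": 1,"z": 0,"wx": 0,"wy": 0,"wz": 0,"hand": 0},
    {"x": 0,"y": 1,"z": 0,"wx": 0,"wy": 0,"wz": 0,"hand": 0},
    {"x": 0,"y": 1,"z": 0,"wx": 0,"wy": 0,"wz": 0,"hand": 0},
    {"x": 0,"y": 1,"z": 0,"wx": 0,"wy": 0,"wz": 0,"hand": 0},
    {"x": 0,"y": 1,"z": 0,"wx": 0,"wy": 0,"wz": 0,"hand": 0},
    {"x": 0,"y": 1,"z": 0,"wx": 0,"wy": 0,"wz": 0,"hand": 0},
    {"x": 0,"y": 1,"z": 0,"wx": 0,"wy": 0,"wz": 0,"hand": 0},
    {"x": 0,"y": 1,"z": 0,"wx": 0,"wy": 0,"wz": 0,"hand": 0},
  ],
)

```text
time_s: 4.3
ee_pos: [0.5322, 0.1477, 0.3028]
tcp_rot: [1.416, 2.804, -0.0]
force: [0.3, -0.3, -0.6]
opening: 0.009
```

Call:
arm_command(
  rows=[
    {"x": 0,"y": 1,"z": 0,"wx": 0,"wy": 0,"wz": 0,"hand": 0},
    {"x": 0,"y": 1,"z": 0,"wx": 0,"wy": 0,"wz": 0,"hand": 0},
    {"x": 0,"y": 1,"z": 0,"wx": 0,"wy": 0,"wz": 0,"hand": 0},
    {"x": 0,"y": 1,"z": 0,"wx": 0,"wy": 0,"wz": 0,"hand": 0},
    {"x": 0,"y": 1,"z": 0,"wx": 0,"wy": 0,"wz": 0,"hand": 0},
    {"x": 0,"y": 0.3,"z": 0,"wx": 0,"wy": 0,"wz": 0,"hand": 0},
    {"x": 0,"y": 0,"z": 0,"wx": 0,"wy": 0,"wz": 0,"hand": 0},
  ],
)

```text
time_s: 5.0
ee_pos: [0.5318, 0.2801, 0.3027]
tcp_rot: [-1.413, -2.806, -0.0]
force: [0.3, -0.6, 0.4]
opening: 0.004
```

Run:
```python
from h import *
from scipy.spatial.transform import Rotation as R
s=arm.sense(); print(s["ee_pos"],s["q"].round(2) if hasattr(s["q"],"round") else s["q"]); M=R.from_rotvec(s["tcp_rot"]).as_matrix(); print(M.round(3)); print("tool y yaw",np.arctan2(M[1,1],M[0,1]))
for n in("side","top"):
    c=camera(n); cv2.imwrite(f"pics/{n}1.png",c["frame"])
```

```text
[0.53184454 0.28008474 0.30265509] [-0.11  0.53 -0.63  1.65  0.35  1.08 -0.2 ]
[[-0.595  0.803 -0.   ]
 [ 0.803  0.595  0.   ]
 [ 0.    -0.    -1.   ]]
tool y yaw 0.637843125877439
```

View pics/side1.png

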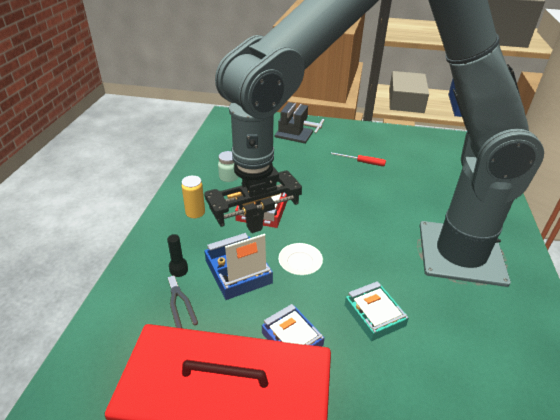

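View pics/top1.png

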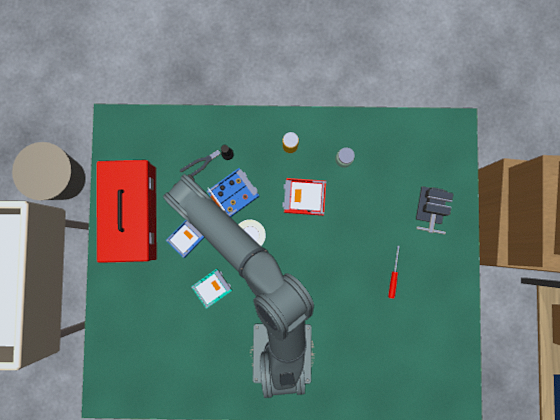

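Side1 shows the gripper at (257,200) hovering behind the flap (245,258), aligned with the case y axis. I'll lower it behind the flap.

Call:
arm_command(
  rows=[
    {"x": 0,"y": 0,"z": -1,"wx": 0,"wy": 0,"wz": 0,"hand": 0},
    {"x": 0,"y": 0,"z": -1,"wx": 0,"wy": 0,"wz": 0,"hand": 0},
    {"x": 0,"y": 0,"z": -1,"wx": 0,"wy": 0,"wz": 0,"hand": 0},
    {"x": 0,"y": 0,"z": -1,"wx": 0,"wy": 0,"wz": 0,"hand": 0},
    {"x": 0,"y": 0,"z": -0.95,"wx": 0,"wy": 0,"wz": 0,"hand": 0},
    {"x": 0,"y": 0,"z": 0,"wx": 0,"wy": 0,"wz": 0,"hand": 0},
  ],
)

```text
time_s: 5.7
ee_pos: [0.5312, 0.2762, 0.1761]
tcp_rot: [-1.417, -2.801, 0.009]
force: [-0.8, -0.5, -0.4]
opening: 0.003
```

Run:
```python
from h import *
c=camera("side"); f=c["frame"][180:310,170:320]; cv2.imwrite("pics/s2.png",cv2.resize(f,(690,598),interpolation=cv2.INTER_CUBIC))
```

```text
(no output)
```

View pics/s2.png

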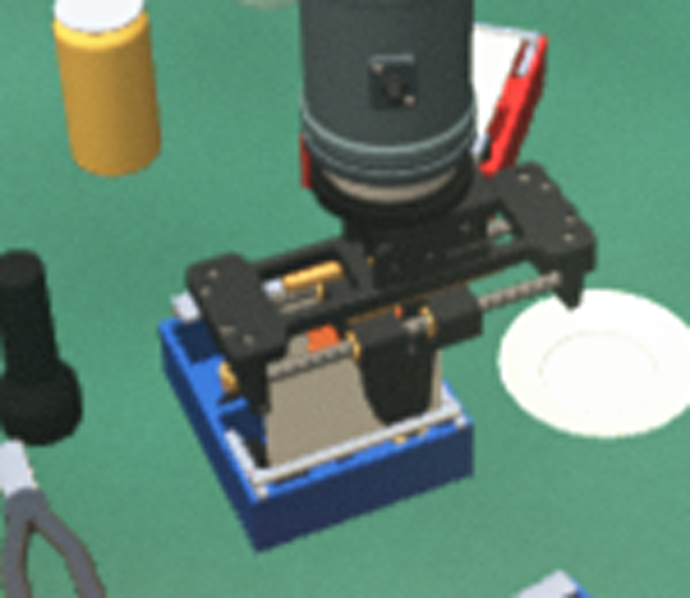

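```bash
cat > st.py <<'E'
from h import *
from scipy.spatial.transform import Rotation as R
s=arm.sense(); M=R.from_rotvec(s["tcp_rot"]).as_matrix()
t=np.array(s["ee_pos"])+M[:,2]*0.064; h=np.array([.5593,.2452]); u=np.array([.594,-.8045]); v=np.array([.8045,.594])
d=t[:2]-h; F=np.array(s["force"])
print("t",round(float(s["time_s"]),2),"front U %.1f V %.1f tipZ %.1f mm"%(1e3*d@u+9,1e3*d@v,1e3*t[2]),"F u,v,z",(F[:2]@u).round(2),(F[:2]@v).round(2),F[2].round(2),"zaxis",M[:,2].round(3),"vel",np.abs(s["joint_vel"]).max().round(4))
E
python3 st.py
```

```text
t 5.75 front U -33.0 V -3.1 tipZ 114.0 mm F u,v,z 0.18 0.58 -0.44 zaxis [-0.002 -0.002 -1.   ] vel 0.0374
```

Call:
arm_command(
  rows=[
    {"x": 0.28,"y": -0.31,"z": 0,"wx": 0,"wy": 0,"wz": 0,"hand": 0},
    {"x": 0.28,"y": -0.31,"z": 0,"wx": 0,"wy": 0,"wz": 0,"hand": 0},
    {"x": 0.28,"y": -0.31,"z": 0,"wx": 0,"wy": 0,"wz": 0,"hand": 0},
    {"x": 0.14,"y": -0.19,"z": 0,"wx": 0,"wy": 0,"wz": 0,"hand": 0},
    {"x": 0.14,"y": -0.19,"z": 0,"wx": 0,"wy": 0,"wz": 0,"hand": 0},
    {"x": 0.14,"y": -0.19,"z": 0,"wx": 0,"wy": 0,"wz": 0,"hand": 0},
    {"x": 0.13,"y": -0.18,"z": -0.08,"wx": 0,"wy": 0,"wz": 0,"hand": 0},
    {"x": 0.13,"y": -0.18,"z": -0.08,"wx": 0,"wy": 0,"wz": 0,"hand": 0},
    {"x": 0.13,"y": -0.18,"z": -0.08,"wx": 0,"wy": 0,"wz": 0,"hand": 0},
    {"x": 0,"y": 0,"z": 0,"wx": 0,"wy": 0,"wz": 0,"hand": 0},
  ],
)

```text
time_s: 6.75
ee_pos: [0.5739, 0.2272, 0.1724]
tcp_rot: [1.417, 2.804, -0.001]
force: [-0.4, 0.1, 1.2]
opening: 0.003
```

```bash
python3 st.py
python3 - <<'E'
from h import *
c=camera("side"); f=c["frame"][180:310,170:320]; cv2.imwrite("pics/s3.png",cv2.resize(f,(690,598),interpolation=cv2.INTER_CUBIC))
E
```

```text
t 6.75 front U 32.1 V 1.0 tipZ 108.4 mm F u,v,z -0.32 -0.2 1.21 zaxis [-0.    -0.001 -1.   ] vel 0.0101
```

View pics/s3.png

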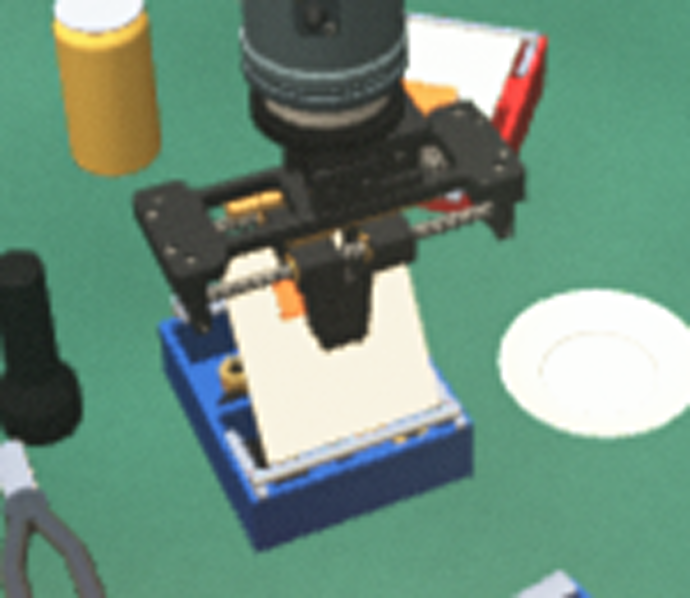

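The flap is leaning over with the closed fingers centred on it (340,320 in the crop). I'll keep folding.

Call:
arm_command(
  rows=[
    {"x": 0.12,"y": -0.16,"z": -0.14,"wx": 0,"wy": 0,"wz": 0,"hand": 0},
    {"x": 0.12,"y": -0.16,"z": -0.14,"wx": 0,"wy": 0,"wz": 0,"hand": 0},
    {"x": 0.12,"y": -0.16,"z": -0.14,"wx": 0,"wy": 0,"wz": 0,"hand": 0},
    {"x": 0.09,"y": -0.12,"z": -0.19,"wx": 0,"wy": 0,"wz": 0,"hand": 0},
    {"x": 0.09,"y": -0.12,"z": -0.19,"wx": 0,"wy": 0,"wz": 0,"hand": 0},
    {"x": 0.09,"y": -0.12,"z": -0.19,"wx": 0,"wy": 0,"wz": 0,"hand": 0},
    {"x": 0.05,"y": -0.07,"z": -0.22,"wx": 0,"wy": 0,"wz": 0,"hand": 0},
    {"x": 0.05,"y": -0.07,"z": -0.22,"wx": 0,"wy": 0,"wz": 0,"hand": 0},
    {"x": 0.05,"y": -0.07,"z": -0.22,"wx": 0,"wy": 0,"wz": 0,"hand": 0},
    {"x": 0,"y": 0,"z": 0,"wx": 0,"wy": 0,"wz": 0,"hand": 0},
  ],
)

```text
time_s: 7.8
ee_pos: [0.5927, 0.2016, 0.1307]
tcp_rot: [-1.416, -2.804, 0.002]
force: [0.3, -0.7, 0.4]
opening: 0.01
```

```bash
python3 st.py
python3 - <<'E'
from h import *
c=camera("side"); f=c["frame"][180:310,170:320]; cv2.imwrite("pics/s4.png",cv2.resize(f,(690,598),interpolation=cv2.INTER_CUBIC))
E
```

```text
t 7.8 front U 63.9 V 0.9 tipZ 66.7 mm F u,v,z 0.72 -0.13 0.36 zaxis [-0.001 -0.001 -1.   ] vel 0.0134
```

View pics/s4.png

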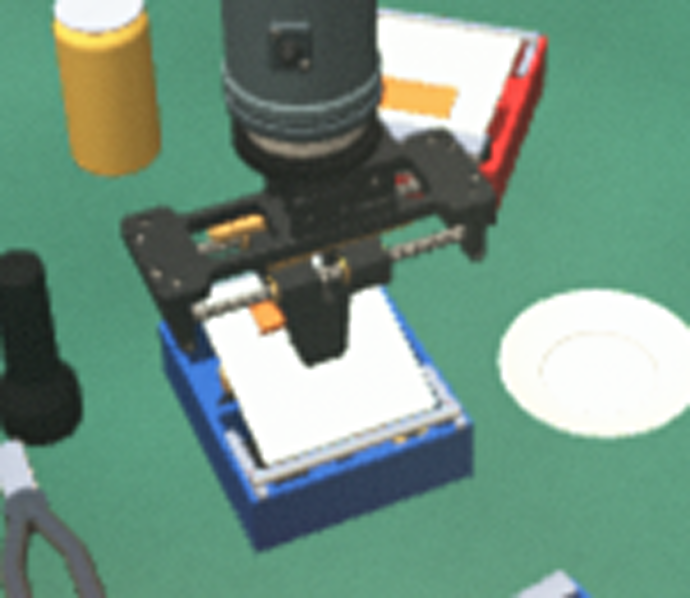

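Call:
arm_command(
  rows=[
    {"x": 0.03,"y": -0.04,"z": -0.18,"wx": 0,"wy": 0,"wz": 0,"hand": 0},
    {"x": 0.03,"y": -0.04,"z": -0.18,"wx": 0,"wy": 0,"wz": 0,"hand": 0},
    {"x": 0.03,"y": -0.04,"z": -0.18,"wx": 0,"wy": 0,"wz": 0,"hand": 0},
    {"x": 0,"y": 0,"z": -0.1,"wx": 0,"wy": 0,"wz": 0,"hand": 0},
    {"x": 0,"y": 0,"z": -0.08,"wx": 0,"wy": 0,"wz": 0,"hand": 0},
    {"x": 0,"y": 0,"z": 0,"wx": 0,"wy": 0,"wz": 0,"hand": 0},
  ],
)

```text
time_s: 8.45
ee_pos: [0.5952, 0.199, 0.1134]
tcp_rot: [-1.415, -2.805, 0.0]
force: [-0.1, 0.3, 0.9]
opening: 0.004
```

```bash
python3 st.py
python3 - <<'E'
from h import *
c=camera("side"); f=c["frame"][180:310,170:320]; cv2.imwrite("pics/s5.png",cv2.resize(f,(690,598),interpolation=cv2.INTER_CUBIC))
E
```

```text
t 8.45 front U 67.5 V 1.4 tipZ 49.4 mm F u,v,z -0.29 0.11 0.93 zaxis [-0. -0. -1.] vel 0.006
```

View pics/s5.png

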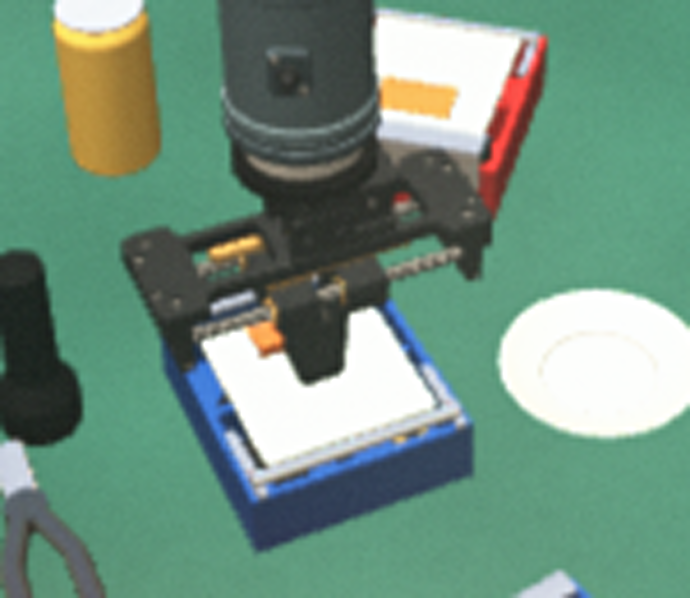

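Call:
arm_command(
  rows=[
    {"x": 0,"y": 0,"z": -0.05,"wx": 0,"wy": 0,"wz": 0,"hand": 0},
    {"x": 0,"y": 0,"z": 0,"wx": 0,"wy": 0,"wz": 0,"hand": 0},
  ],
)

```text
time_s: 8.7
ee_pos: [0.5953, 0.199, 0.1129]
tcp_rot: [1.415, 2.804, -0.0]
force: [-1.1, -0.4, 4.0]
opening: 0.003
```

```bash
python3 st.py
```

```text
t 8.7 front U 67.6 V 1.5 tipZ 48.9 mm F u,v,z -0.32 -1.11 4.04 zaxis [ 0. -0. -1.] vel 0.0024
```

Call:
arm_command(
  rows=[
    {"x": 0.06,"y": -0.08,"z": 0,"wx": 0,"wy": 0,"wz": 0,"hand": 0},
    {"x": 0.06,"y": -0.08,"z": 0,"wx": 0,"wy": 0,"wz": 0,"hand": 0},
    {"x": 0.06,"y": -0.08,"z": 0,"wx": 0,"wy": 0,"wz": 0,"hand": 0},
    {"x": 0.06,"y": -0.08,"z": 0,"wx": 0,"wy": 0,"wz": 0,"hand": 0},
    {"x": 0,"y": 0,"z": 0,"wx": 0,"wy": 0,"wz": 0,"hand": 0},
  ],
)

```text
time_s: 9.2
ee_pos: [0.6013, 0.1913, 0.1129]
tcp_rot: [-1.415, -2.805, -0.001]
force: [-2.3, 1.4, 6.3]
opening: 0.004
```

```bash
python3 st.py
```

```text
t 9.2 front U 77.3 V 1.8 tipZ 48.9 mm F u,v,z -2.5 -0.98 6.3 zaxis [ 0.     0.001 -1.   ] vel 0.003
```

Call:
arm_command(
  rows=[
    {"x": 0.06,"y": -0.08,"z": 0,"wx": 0,"wy": 0,"wz": 0,"hand": 0},
    {"x": 0.06,"y": -0.08,"z": 0,"wx": 0,"wy": 0,"wz": 0,"hand": 0},
    {"x": 0,"y": 0,"z": 0,"wx": 0,"wy": 0,"wz": 0,"hand": 0},
  ],
)

```text
time_s: 9.5
ee_pos: [0.6042, 0.1872, 0.1128]
tcp_rot: [-1.415, -2.804, -0.001]
force: [-2.0, 0.7, 5.4]
opening: 0.007
```

```bash
python3 st.py
python3 - <<'E'
from h import *
c=camera("side"); f=c["frame"][180:310,170:320]; cv2.imwrite("pics/s6.png",cv2.resize(f,(690,598),interpolation=cv2.INTER_CUBIC))
E
```

```text
t 9.5 front U 82.3 V 1.8 tipZ 48.8 mm F u,v,z -1.73 -1.17 5.42 zaxis [ 0.     0.001 -1.   ] vel 0.0046
```

View pics/s6.png

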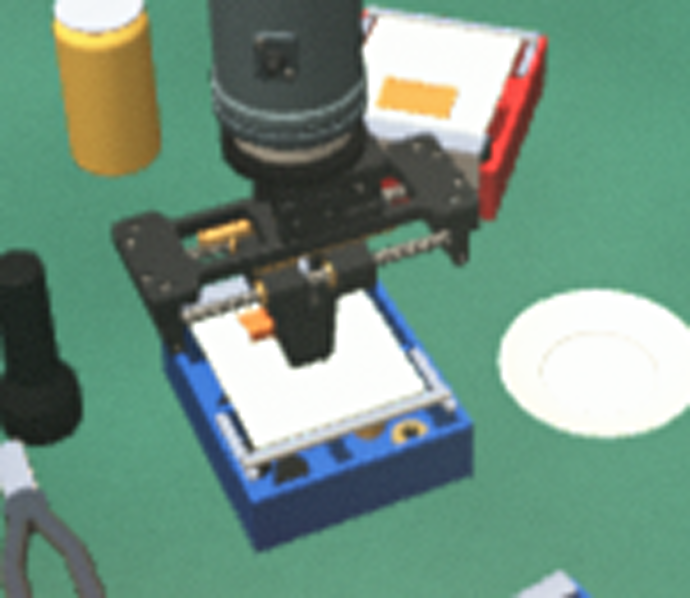

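The flap is already sliding: a gap has opened at the hinge end (around 350,445). I'll keep pushing in small steps.

Call:
arm_command(
  rows=[
    {"x": 0.06,"y": -0.08,"z": 0,"wx": 0,"wy": 0,"wz": 0,"hand": 0},
    {"x": 0.06,"y": -0.08,"z": 0,"wx": 0,"wy": 0,"wz": 0,"hand": 0},
    {"x": 0,"y": 0,"z": 0,"wx": 0,"wy": 0,"wz": 0,"hand": 0},
  ],
)

```text
time_s: 9.85
ee_pos: [0.6073, 0.1837, 0.1129]
tcp_rot: [-1.415, -2.805, -0.002]
force: [-3.0, 2.2, 5.0]
opening: 0.008
```

```bash
python3 st.py
```

```text
t 9.85 front U 87.0 V 2.2 tipZ 48.9 mm F u,v,z -3.56 -1.07 5.05 zaxis [ 0.     0.001 -1.   ] vel 0.0045
```

Call:
arm_command(
  rows=[
    {"x": 0.06,"y": -0.08,"z": 0,"wx": 0,"wy": 0,"wz": 0,"hand": 0},
    {"x": 0.03,"y": -0.04,"z": 0,"wx": 0,"wy": 0,"wz": 0,"hand": 0},
    {"x": 0,"y": 0,"z": 0,"wx": 0,"wy": 0,"wz": 0,"hand": 0},
  ],
)

```text
time_s: 10.15
ee_pos: [0.6096, 0.1808, 0.1128]
tcp_rot: [-1.415, -2.805, -0.002]
force: [-2.8, 1.8, 4.9]
opening: 0.009
```

```bash
python3 st.py
python3 - <<'E'
from h import *
c=camera("side"); f=c["frame"][180:310,170:320]; cv2.imwrite("pics/s7.png",cv2.resize(f,(690,598),interpolation=cv2.INTER_CUBIC))
E
```

```text
t 10.15 front U 90.6 V 2.3 tipZ 48.8 mm F u,v,z -3.09 -1.23 4.92 zaxis [ 0.     0.001 -1.   ] vel 0.004
```

View pics/s7.png

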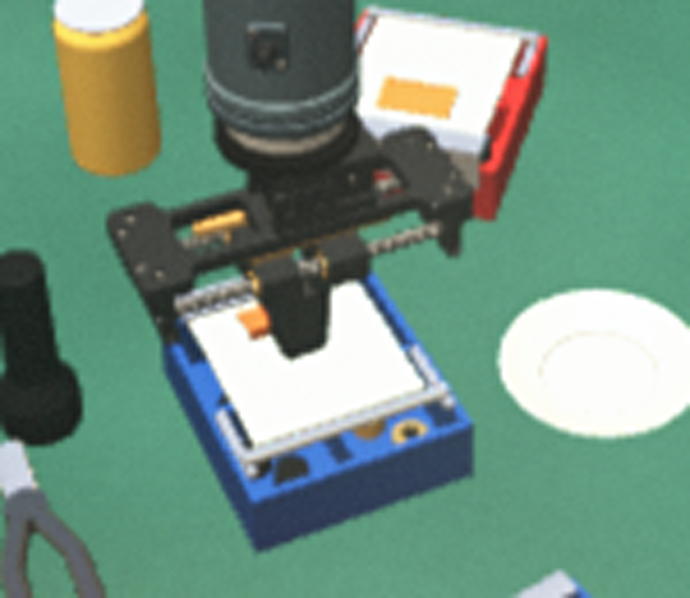

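Between s6 and s7 the finger slid over the flap while the flap stayed put, so it may be near its stop. I'll advance to the ridge.

Call:
arm_command(
  rows=[
    {"x": 0.06,"y": -0.08,"z": 0,"wx": 0,"wy": 0,"wz": 0,"hand": 0},
    {"x": 0.03,"y": -0.04,"z": 0,"wx": 0,"wy": 0,"wz": 0,"hand": 0},
    {"x": 0,"y": 0,"z": 0,"wx": 0,"wy": 0,"wz": 0,"hand": 0},
  ],
)

```text
time_s: 10.5
ee_pos: [0.6119, 0.1777, 0.1129]
tcp_rot: [1.415, 2.805, 0.002]
force: [-2.0, 2.6, 5.5]
opening: 0.005
```

```bash
python3 st.py
```

```text
t 10.5 front U 94.5 V 2.3 tipZ 48.9 mm F u,v,z -3.25 -0.05 5.51 zaxis [ 0.001  0.001 -1.   ] vel 0.0026
```

Call:
arm_command(
  rows=[
    {"x": 0.03,"y": -0.04,"z": 0,"wx": 0,"wy": 0,"wz": 0,"hand": 0},
    {"x": 0.03,"y": -0.04,"z": 0,"wx": 0,"wy": 0,"wz": 0,"hand": 0},
    {"x": 0,"y": 0,"z": 0,"wx": 0,"wy": 0,"wz": 0,"hand": 0},
  ],
)

```text
time_s: 10.8
ee_pos: [0.6121, 0.1774, 0.1127]
tcp_rot: [-1.412, -2.804, -0.003]
force: [-5.4, 5.7, 6.9]
opening: 0.002
```

```bash
python3 st.py
python3 - <<'E'
from h import *
c=camera("side"); f=c["frame"][180:310,170:320]; cv2.imwrite("pics/s8.png",cv2.resize(f,(690,598),interpolation=cv2.INTER_CUBIC))
E
```

```text
t 10.8 front U 94.7 V 2.3 tipZ 48.7 mm F u,v,z -7.78 -0.91 6.86 zaxis [-0.001  0.003 -1.   ] vel 0.0015
```

View pics/s8.png

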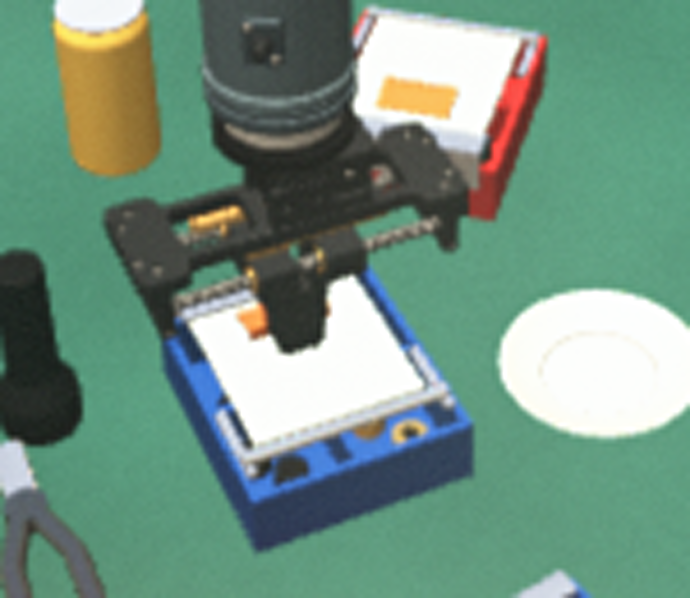

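Call:
arm_command(
  rows=[
    {"x": 0,"y": 0,"z": 0.1,"wx": 0,"wy": 0,"wz": 0,"hand": 0},
    {"x": 0,"y": 0,"z": 0.4,"wx": 0,"wy": 0,"wz": 0,"hand": 0},
    {"x": 0,"y": 0,"z": 1,"wx": 0,"wy": 0,"wz": 0,"hand": 0},
    {"x": 0,"y": 0,"z": 1,"wx": 0,"wy": 0,"wz": 0,"hand": 0},
    {"x": 0,"y": 0,"z": 1,"wx": 0,"wy": 0,"wz": 0,"hand": 0},
    {"x": 0,"y": 0,"z": 1,"wx": 0,"wy": 0,"wz": 0,"hand": 0},
    {"x": 0,"y": 0,"z": 1,"wx": 0,"wy": 0,"wz": 0,"hand": 0},
    {"x": 0,"y": 0,"z": 1,"wx": 0,"wy": 0,"wz": 0,"hand": 0},
  ],
)

```text
time_s: 11.65
ee_pos: [0.6134, 0.1738, 0.2755]
tcp_rot: [1.417, 2.803, -0.002]
force: [0.0, 0.3, -0.6]
opening: 0.004
```

Call:
arm_command(
  rows=[
    {"x": -0.5,"y": -1,"z": 0,"wx": 0,"wy": 0,"wz": 0,"hand": 0},
    {"x": -0.5,"y": -1,"z": 0,"wx": 0,"wy": 0,"wz": 0,"hand": 0},
    {"x": -0.5,"y": -1,"z": 0,"wx": 0,"wy": 0,"wz": 0,"hand": 0},
    {"x": -0.5,"y": -1,"z": 0,"wx": 0,"wy": 0,"wz": 0,"hand": 0},
    {"x": 0,"y": -1,"z": 0,"wx": 0,"wy": 0,"wz": 0,"hand": 0},
    {"x": 0,"y": -1,"z": 0,"wx": 0,"wy": 0,"wz": 0,"hand": 0},
    {"x": 0,"y": -1,"z": 0,"wx": 0,"wy": 0,"wz": 0,"hand": 0},
    {"x": 0,"y": -1,"z": 0,"wx": 0,"wy": 0,"wz": 0,"hand": 0},
    {"x": 0,"y": -1,"z": 0,"wx": 0,"wy": 0,"wz": 0,"hand": 0},
    {"x": 0,"y": -1,"z": 0,"wx": 0,"wy": 0,"wz": 0,"hand": 0},
  ],
)

```text
time_s: 12.65
ee_pos: [0.5629, -0.0772, 0.2746]
tcp_rot: [1.417, 2.804, -0.002]
force: [-0.3, 0.5, -0.9]
opening: 0.003
```

```bash
python3 st.py
cat > fin.py <<'E'
from h import *
S=camera("side");T=camera("top")
cv2.imwrite("pics/s9.png",cv2.resize(S["frame"][215:305,190:290],(666,600),interpolation=cv2.INTER_CUBIC))
cv2.imwrite("pics/t9.png",cv2.resize(T["frame"][160:226,200:276],(690,600),interpolation=cv2.INTER_CUBIC))
p=(.5979,.1929,-.935)
def W(P):
    c,s=np.cos(p[2]),np.sin(p[2]); P=np.array(P)/1000
    return np.array([p[0]+c*P[0]-s*P[1],p[1]+s*P[0]+c*P[1],P[2]])
for sl in (0,8,16):
  for th in (.04,.12):
    f=lambda d,y,n:W((-65+sl+d*np.cos(th)-n*np.sin(th),y,46.5+d*np.sin(th)+n*np.cos(th)))
    print(sl,th,"ridge foot crop S",((proj(S,np.array([f(80,25,2),f(80,-25,2)]))-[190,215])*6.66).round().tolist(),"T",((proj(T,np.array([f(80,25,2),f(80,-25,2)]))-[200,160])*9.08).round().tolist())
E
python3 fin.py
```

```text
t 12.65 front U 270.6 V -188.6 tipZ 210.6 mm F u,v,z -0.57 0.05 -0.93 zaxis [-0.    -0.001 -1.   ] vel 0.4567
0 0.04 ridge foot crop S [[247.0, 281.0], [366.0, 242.0]] T [[290.0, 224.0], [360.0, 321.0]]
0 0.12 ridge foot crop S [[247.0, 270.0], [366.0, 232.0]] T [[287.0, 223.0], [358.0, 321.0]]
8 0.04 ridge foot crop S [[240.0, 267.0], [358.0, 229.0]] T [[306.0, 213.0], [376.0, 310.0]]
8 0.12 ridge foot crop S [[239.0, 257.0], [358.0, 219.0]] T [[303.0, 212.0], [373.0, 309.0]]
16 0.04 ridge foot crop S [[232.0, 254.0], [350.0, 217.0]] T [[322.0, 201.0], [392.0, 299.0]]
16 0.12 ridge foot crop S [[232.0, 244.0], [350.0, 206.0]] T [[319.0, 200.0], [389.0, 298.0]]
```

View pics/s9.png

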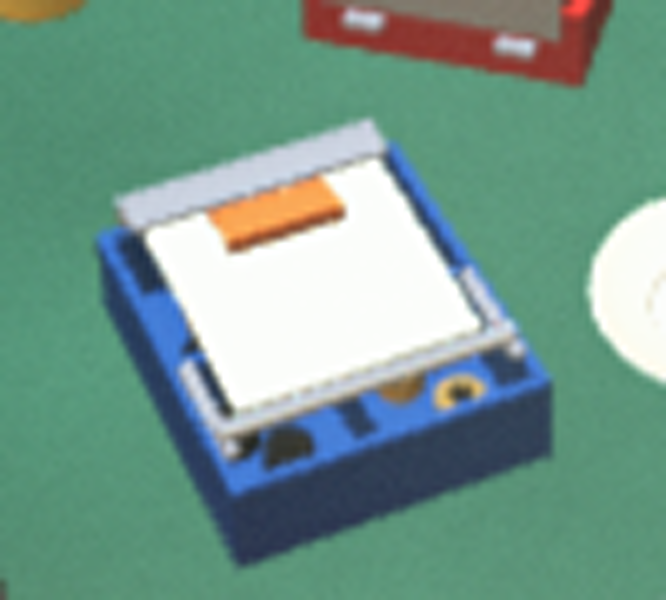

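View pics/t9.png

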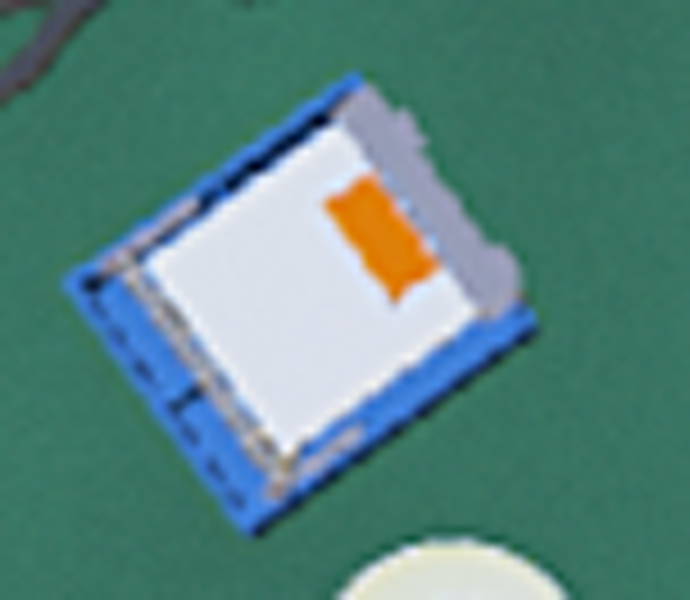

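The ridge foot is at (232,251) in s9 and (325,203) in t9, which matches slide 16 mm and flap 0.04. The lip covers the free edge, and the case corners are where the first pictures had them. I'll hand in.

Call:
arm_command(
  rows=[
    {"x": 0,"y": 0,"z": 0,"wx": 0,"wy": 0,"wz": 0,"hand": 0},
    {"x": 0,"y": 0,"z": 0,"wx": 0,"wy": 0,"wz": 0,"hand": 0},
    {"x": 0,"y": 0,"z": 0,"wx": 0,"wy": 0,"wz": 0,"hand": 0},
  ],
)

```text
time_s: 13.05
ee_pos: [0.5632, -0.0737, 0.275]
tcp_rot: [-1.413, -2.806, -0.001]
force: [0.2, -0.5, 0.2]
opening: 0.006
```

```bash
python3 st.py; python3 -c "
from station import job; print(job.sign_off())"
```

```text
t 13.05 front U 267.8 V -186.3 tipZ 211.0 mm F u,v,z 0.55 -0.11 0.2 zaxis [ 0.  0. -1.] vel 0.0037
the job is handed in; nothing more can be done
None
```

The flap of the large blue case is folded shut with its free edge under the steel lip, and the job was handed in at about 13 s. I folded it over with closed fingertips, pressed it down with about 5 N and pushed it towards the lip. I then lifted the hand straight up and clear.

- **Flap position:** with the hand away, the ridge in both pictures matched a slide of about 16 mm and a flap angle of about 0.04 rad, with the free edge hidden under the lip.
- **How it slid:** most of the travel came from fingertip friction before the fingers reached the ridge. At the ridge I pushed to 7.8 N; the flap did not move further and the case did not slip.
- **Case and bystanders:** by eye the case had not moved, but I did not re-fit its pose. I did not measure the bystanders at the end; nothing touched them that I know of.
- **Small disagreement:** the fingers met the ridge at 94.7 mm from the starting hinge line, against 96 mm for fully home. That is within the 2 mm calibration error.

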